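Tip a battery pack onto its charging pad

TASK

Lay the bench instrument's battery pack on its side on the charging pad: first slide it, upright, across the bench until its foot bears squarely against the front edge of the pad and hold it pressed there for a moment, then push high on the same face so that it tips over that edge and comes to rest flat on the pad, top end pointing away from you. The pad is only lightly clamped, so never push harder than about 10 N on the pack or the station, do not lift the pack, and leave the things around it where they are.

Things in the scene. Friction and masses are not known exactly. Their poses are not given: they have to be found in the camera images.
- pack: battery pack: smooth grey box with black corner strips, too big to grip, standing upright on the bench before the charging station; 80 mm (its x) by 100 mm (its y) by 90 mm high (its z). Origin: centre of its underside, x towards the pad (within 0.25 rad of the station's x). 0.68 to 0.92 kg, mass centre in the middle. Slippery casing, friction about 0.35 on bench and pad; sliding it takes 2 to 4 N
- pack_push (a point): point on the pack's near face (-x, the one to push), 40 mm from its axis, 78 mm above its underside. Foot on the stop, 4 to 6 N here tips it; with no stop it only slides; at 30 mm height or lower tipping takes over 12 N. As it turns about the edge this point swings forward and up in an arc: follow it. Fingers stick to the face, so a level push holds it down and jams. Past 45 to 55 degrees it falls over by itself
- pack_top (a point): centre of the pack's top face, 90 mm above the pack's origin along its z
- charger: charging station, fixed: a flat dark pad between two low aluminium rails (7 mm high, 74 mm to either side, x -42 to +68 mm) with a grey rear block (x +52 to +80 mm, 32 mm high, 12 mm high knob on it). Origin on the bench on the centre line; x points away from the robot, the way to push and tip. The pad is 130 mm wide, 100 mm long, 8 mm high, flat on top
- pad_edge_limit (a point): foremost place (x = -85 mm of the station, 8 mm up) where the top of the pad's upright front edge, the stop, can be. The pad is clamped anywhere on a 36 mm adjustment: the real edge lies 0 to 36 mm beyond this point along the station's x. That setting is not measured and must be felt or seen. The pad does not give under the allowed push
- lens_can: bystander, leave alone: lens canister with black cap, 38 mm across, 54 mm high; origin at the centre of its underside
- slide_box: bystander, leave alone: two-tone box of slides, 30x82x36 mm; origin at the centre of its underside
- specimen3: bystander, leave alone: low round resin specimen, 38 mm across, 20 mm high; origin at the centre of its underside
- specimen7: bystander, leave alone: low round black resin specimen, 30 mm across, 16 mm high; origin at the centre of its underside
- iron_coupon2: bystander, leave alone: small iron block, 18x45x16 mm; origin at the centre of its underside
- eyepiece: bystander, leave alone: black eyepiece, 39 mm across, 42 mm high; origin at the centre of its underside

How it is judged (in metres and radians):
On the way, in this order (a step that is already met when the one before it is completed fails the run):
1. the pack stands upright with its foot squarely against the pad's front edge (within 0.05 rad), pressed there with more than 1 N for 0.4 s (contact force between pack and charger above 1 N and angle between pack's own z axis and vertical below 0.04 rad and angle between the x axis of pack and the x axis of charger, either way round below 0.05 rad and height (world z) of pack below 0.004 m), for 0.4 s.
2. the pack is tipped past its balance over the pad's edge (angle between pack's own z axis and vertical above 0.9 rad and contact force between pack and charger above 0.2 N), for 0.02 s.
At the end, for the whole second after the job is handed in: The pack lies still, flat on the pad (within 0.05 rad; underside centre 45-51 mm up), the face that met the pad down, top end away along the station x axis within 0.15 rad; end centres within 30 mm of the centre line, top end x -30 to +50 mm, foot end x < -40 mm in its frame (angle between pack's own z axis and vertical between 1.52 and 1.62 rad and x of pack_top in the frame of charger between -0.03 and 0.05 m and x of pack in the frame of charger below -0.04 m and y of pack in the frame of charger between -0.03 and 0.03 m and y of pack_top in the frame of charger between -0.03 and 0.03 m and angle between the z axis of pack and the x axis of charger, either way round below 0.15 rad and height (world z) of pack between 0.045 and 0.051 m and angle between pack's own x axis and vertical above 3.05 rad and linear speed of pack below 0.01 m/s and angular speed of pack below 0.05 rad/s); the robot touches nothing.
It fails at once if the robot pushes on the pack with more than 15 N (contact force between any of the fingers, the arm and pack above 15 N).
It fails at once if more than 15 N on the charging station by the robot (contact force between any of the arm, the fingers and charger above 15 N).
It fails at once if the pack lifted off (its underside's centre more than 70 mm above the bench) (height (world z) of pack above 0.07 m).
It fails at once if a bystander is moved by more than 15 mm (distance of any of lens_can, slide_box, specimen3, specimen7, iron_coupon2, eyepiece from where it was at the start of the episode above 0.015 m).
It also fails if it takes over 72 s, if anything falls off the work surface, if the arm or the gripper's body presses on something with over 40 N, if the wrist force passes 120 N, or if a joint passes its speed limit or range.

ROBOT

A 6-joint arm with a two-finger parallel gripper is mounted at the origin on a cart in front of the work surface, level with it; the furniture and walls round the work are solid. World frame = base frame: x ahead of the robot, y to its left, z up, the work surface at z = 0. Lengths are in mm, angles in rad, forces in N, time in s.
With the tool pointing down it reaches from about 225 to 725 mm from the base axis. Payload 3.1 kg.
Tool frame: the origin (TCP) lies at the very end of the fingers, on their centre line; the grasp point (between the pads) lies 19 mm behind it (ctrl.hold_point_z is the distance from the TCP to the grasp point, in mm); z points along the fingers, y is the direction in which the jaws open and shut (so a half turn about z gives the same grasp; the last joint's range is limited). The gripper opens to 85 mm and grips with 20 to 120 N. Pads are 22 mm wide; open, the fingers measure 114 mm over their backs; the gripper's body (76 mm by 85 mm) begins 54 mm behind the grasp point. The pads swing forward as they close: fully open they stand 13 mm farther back than shut.
Start: joints at [-1.293, 0.048, 0.099, 1.622, 0, 1.443], TCP at [207.23, -482.362, 231.312] pointing down, gripper open.
Joint ranges: [-2.91, 2.91], [-0.99, 1.94], [-1.21, 1.42], [-2.12, 2.29], [-1.49, 1.47], [-3.14, 3.14]. Speed limits (rad/s): [2.79, 2.79, 3.14, 3.14, 3.14, 3.14].

INTERFACE

Orientations are given as [roll, pitch, yaw] about the fixed x, y, z axes, in that order (R = Rz(yaw) Ry(pitch) Rx(roll)).
In Python, from cell import get_obs, read_camera, hand_in, ctrl gives the robot as it stands.
- The arm moves only by the tool play_rows, never from a script. Its argument "steps" is a list that holds one entry, the list of rows, each a list of 5 numbers: the closure, from 0 (fully open) to 1 (shut), then the shift along the tool's x, y, z in cm, then the turn about the tool's z in degrees. A call has 1 to 8 rows; each row shifts and turns the pose as measured when the row begins, along the tool's axes as they then stand; what a row does not reach is not made up. A row lasts 1/8 s, in which the tool goes at most 62.5 mm and 10.7 degrees, less where a joint would pass 70% of its speed; a pose out of reach is approached as far as the arm can. A call is refused whole if a number of a shift passes 6.25 or a number of a turn 10.7, either way. A call with a gripper value outside its range is refused whole. The fingers move at their own pace and stop on an object; "squeeze" is the grip in N (left out, the last holds). Time passes only in rows, so rows that do not move let the fingers close. It gives the time, the measured TCP pose, the force and the opening at its end, in the units of the state.
- get_obs(): the state, without advancing time (a new reading comes with each control period).
- read_camera(name): name is "side" or "top" or "wrist"; returns a dict with "img" (400x640x3 uint8, blue, green, red), "range_z" (400x640 float32, mm along the optical axis (not along the pixel's ray), 0 where there is no reading), "vertical_fov" (degrees; the focal length in pixels is half the picture's height over the tangent of half this angle, whatever the lens; pixels are square), "cx", "cy" (the principal point, pixels), "world_from_camera" (4x4, takes a point from camera to world coordinates). Camera axes: x right, y down, z forward; pixel columns grow to the right and rows downward; lengths in mm; the calibration is good to about 2 mm. The wrist camera is an equidistant fisheye: a pixel r from the principal point sees the ray r / f radians off the axis. A picture is of the moment at which its call begins.
- hand_in(): hands the job in, once; it reports no verdict.
The state is a dict: "time": time; "q": joint angles; "joint_velocities": joint speeds; "tau": joint torques, N m; "ee_pos": TCP position; "eef_rot": TCP orientation; "ft_force": force on the tool from outside, world axes, zero at the start; "torque": the same for the moment, N m; "finger_gap": opening from 0.0 (shut) to 1.0 (fully open).
Only numpy, scipy, OpenCV 4.12 (cv2) and the standard library are available. Lean on these libraries where they do the work, as an engineer would, in place of code of your own. Each camera call takes 0.05 s, during which the arm holds its last target.

## Working session

There is one attempt and no reset: what is moved stays moved. The work goes in short steps, Python scripts to look and compute and a tool call to move; the robot and the scene stay as the last step left them, time stands still between calls to the robot, and variables do not carry over. Pictures are saved under pics/ and viewed, and the job is handed in when it is done.

Besides the shell and the picture viewer there is one more tool, called after ">>>" in YAML: its name, and indented under it one key for each argument. play_rows: Moves the arm, as the interface text tells. Its arguments: {"type":"object","properties":{"steps":{"type":"array","items":{"type":"array","items":{"type":"array","items":{"type":"number"}}}},"squeeze":{"type":"number"}},"required":["steps"]}

```bash
ls; mkdir -p pics; cat > h.py <<'E'
import numpy as np, cv2
from cell import get_obs, read_camera, hand_in, ctrl
def snap(n,f):
    c=read_camera(n); cv2.imwrite('pics/'+f+'.png',c['img']); np.savez('/tmp/'+f+'.npz',**{k:c[k] for k in c}); return c
def load(f): return dict(np.load('/tmp/'+f+'.npz'))
def pts(c):
    d=c['range_z']; f=200/np.tan(np.radians(float(c['vertical_fov']))/2)
    v,u=np.mgrid[:400,:640]
    P=np.stack([(u-c['cx'])/f*d,(v-c['cy'])/f*d,d,np.ones_like(d)],-1)
    return (P@np.array(c['world_from_camera']).T)[...,:3]
E
python3 - <<'E'
from h import *
o=get_obs(); print(o)
for n in('side','top'):
    c=snap(n,n+'0'); print(n,c['vertical_fov'],c['cx'],c['cy'],np.round(c['world_from_camera'],3))
E
```

```text
pics
{'time': 0.0, 'q': array([-1.29275878e+00,  4.87410913e-02,  9.75649205e-02,  1.62197768e+00,
        1.87587894e-05,  1.44297180e+00]), 'joint_velocities': array([-0.00084402,  0.00019352, -0.00203254, -0.00143547,  0.00069239,
        0.00064835]), 'tau': array([ 4.19026974e-04, -3.38784492e+01,  3.20012605e+01,  2.04732490e-02,
       -3.41445748e-04,  2.63751101e-07]), 'ee_pos': array([ 207.08849388, -481.76477113,  230.10566737]), 'eef_rot': array([-3.13925675e+00, -3.19135068e-04,  4.05861675e-01]), 'ft_force': array([ 0.17106438,  0.26237729, -0.24402364]), 'torque': array([-0.02136001,  0.04482059, -0.02943285]), 'finger_gap': 1.000256382238874}
side 55.20842932521029 310.68091319616923 202.87731041621103 [[-1.00000e+00 -1.50000e-02 -1.80000e-02  5.39649e+02]
 [ 5.00000e-03  6.25000e-01 -7.81000e-01  8.99621e+02]
 [ 2.30000e-02 -7.81000e-01 -6.25000e-01  7.51152e+02]
 [ 0.00000e+00  0.00000e+00  0.00000e+00  1.00000e+00]]
top 48.747228227922 318.1021742773126 202.55119023824005 [[ 1.400000e-02 -9.970000e-01  7.400000e-02  4.130810e+02]
 [-1.000000e+00 -1.400000e-02  8.000000e-03  7.785000e+01]
 [-7.000000e-03 -7.400000e-02 -9.970000e-01  1.309438e+03]
 [ 0.000000e+00  0.000000e+00  0.000000e+00  1.000000e+00]]
```

View pics/top0.png

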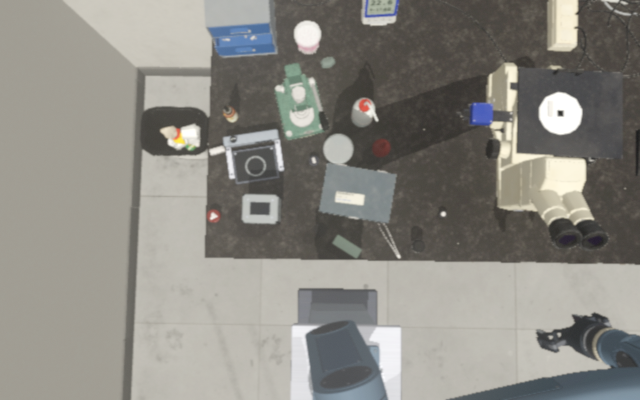

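View pics/side0.png

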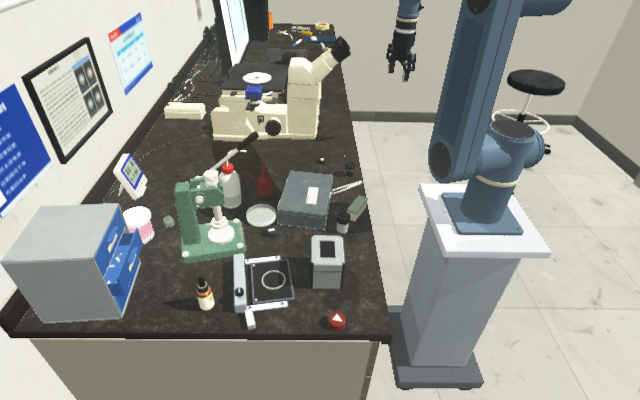

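The top view shows the pack at about (261,209) and the station at about (255,158), with a box at (358,192). In the side view the pack is at (327,262) and the pad at (270,280). I'll enlarge these and measure.

```bash
python3 - <<'E'
from h import *
for n,(x0,y0,x1,y1) in dict(top0=(200,110,300,230),side0=(190,210,390,340)).items():
    c=load(n); im=c['img'][y0:y1,x0:x1]; s=min(800/(x1-x0),600/(y1-y0)); s=int(s)
    cv2.imwrite('pics/%s_z.png'%n,cv2.resize(im,None,fx=s,fy=s,interpolation=cv2.INTER_CUBIC)); print(n,s)
c=load('top0');P=pts(c)
d=P[...,2]
for u,v in [(261,209),(255,165),(240,245),(210,190),(300,240),(260,136),(283,150)]: print((u,v),P[v,u].round(1))
# pack top
m=(abs(d-90)<8); m[:,:235]=0;m[:190]=0;m[:,285:]=0;m[230:]=0
m=m.astype(np.uint8)
q=P[m>0]; print(len(q),q.min(0),q.max(0),q[:,2].mean()); print('rect',cv2.minAreaRect(q[:,:2].astype(np.float32)))
E
```

```text
top0 5
side0 4
(261, 209) [482.9 245.   91.5]
(255, 165) [618.4 277.1  10.2]
(240, 245) [380.7 317.3  -0.6]
(210, 190) [543.1 411.9  -2.4]
(300, 240) [ 3.98e+02  1.40e+02 -2.00e-01]
(260, 136) [701.4 261.4  30.5]
(283, 150) [666.1 195.5   2.1]
1026 [444.96289938 197.96393358  82.48935309] [525.51471695 298.79639499  96.52442707] 89.61674154297445
rect ((485.7753601074219, 248.201904296875), (100.80150604248047, 80.14546966552734), 89.06575775146484)
```

View pics/top0_z.png

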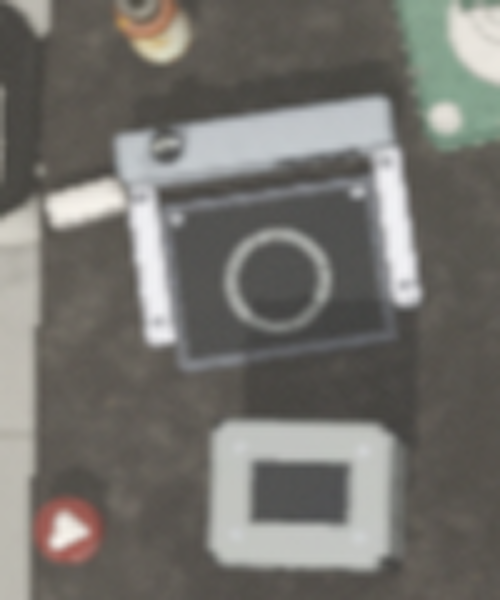

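View pics/side0_z.png

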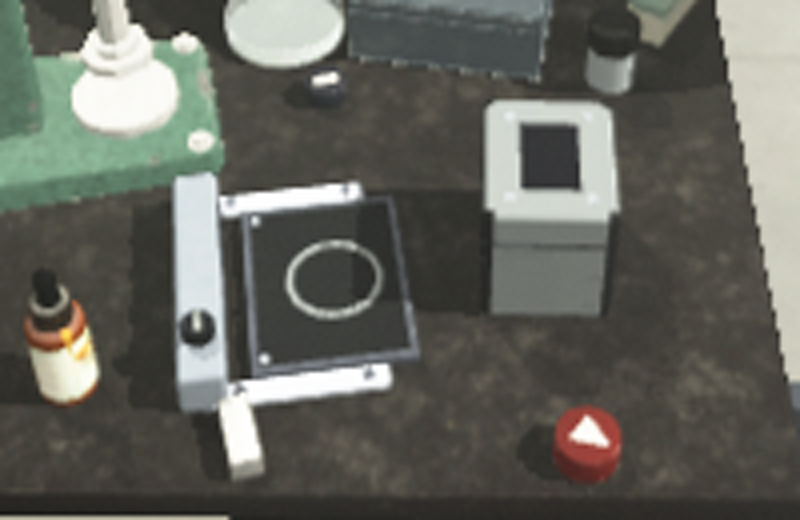

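```bash
cat >> h.py <<'E'
def ray(c,u,v,z):
    f=200/np.tan(np.radians(float(c['vertical_fov']))/2); T=np.array(c['world_from_camera'])
    d=T[:3,:3]@np.array([(u-c['cx'])/f,(v-c['cy'])/f,1]); o=T[:3,3]
    return o+d*(z-o[2])/d[2]
E
python3 - <<'E'
from h import *
c=load('top0')
def q(x,y,z): return ray(c,200+x/5-.4,110+y/5-.4,z)
for n,a,b,z in [('padfront',(180,370),(397,337),8),('blockrear',(113,133),(387,95),32),('blockfront',(120,187),(395,148),32),('railL outer',(128,187),(147,345),7),('railR outer',(397,150),(421,300),7),('packnear',(211,560),(400,572),90)]:
    A,B=q(*a,z),q(*b,z); print(n,A.round(1),B.round(1),np.linalg.norm(A-B).round(1),'dir',np.arctan2(*(A-B)[[1,0]]).round(3))
s=load('side0')
def r(x,y,z): return ray(s,190+x/4-.4,210+y/4-.4,z)
for n,a,b,z in [('padfront',(418,357),(392,197),8),('packtopnear?',(620,218),(610,105),90),('packbottom',(488,315),(603,315),0),('railL end',(392,368),(392,386),7),('railR end',(360,185),(360,195),7),('railLout',(235,405),(392,386),7),('blk rear',(183,411),(173,180),32),('blkfront',(226,405),(215,176),32)]:
    A,B=r(*a,z),r(*b,z); print(n,A.round(1),B.round(1),np.linalg.norm(A-B).round(1),'dir',np.arctan2(*(A-B)[[1,0]]).round(3))
# depth plane fits in side: pack top
P=pts(s); d=P[...,2]; m=(abs(d-90)<5)&(abs(P[...,0]-486)<70)&(abs(P[...,1]-248)<80)
p=P[m];print('side pack',len(p),cv2.minAreaRect(p[:,:2].astype(np.float32)))
for k,c in (('top',c),('side',s)):
    P=pts(c); m=(abs(P[...,2]-32)<4)&(abs(P[...,0]-690)<50)&(abs(P[...,1]-265)<90)
    p=P[m];print(k,'block',len(p),cv2.minAreaRect(p[:,:2].astype(np.float32)))
    m=(abs(P[...,2]-8)<3)&(P[...,0]<660)&(P[...,0]>540)&(abs(P[...,1]-265)<90)
    p=P[m];print(k,'padrails',len(p),cv2.minAreaRect(p[:,:2].astype(np.float32)))
E
```

```text
padfront [562.2 333.7   8. ] [583.7 205.2   8. ] 130.3 dir 1.736
blockrear [699.  372.4  32. ] [723.7 211.7  32. ] 162.5 dir 1.723
blockfront [667.  367.3  32. ] [692.2 206.3  32. ] 162.9 dir 1.726
railL outer [672.  368.2   7. ] [577. 354.   7.] 96.0 dir 0.148
railR outer [696.5 207.6   7. ] [606.2 191.5   7. ] 91.7 dir 0.177
packnear [447.4 297.5  90. ] [442.3 192.8  90. ] 104.8 dir 1.521
padfront [559.3 334.9   8. ] [580.  207.2   8. ] 129.4 dir 1.732
packtopnear? [443.3 297.9  90. ] [442.5 203.5  90. ] 94.4 dir 1.563
packbottom [517.4 296.8   0. ] [446.6 295.9   0. ] 70.9 dir 0.013
railL end [574.3 342.2   7. ] [573.8 354.9   7. ] 12.7 dir -1.529
railR end [601.7 195.9   7. ] [601.2 204.8   7. ] 9.0 dir -1.512
railLout [663.1 368.9   7. ] [573.8 354.9   7. ] 90.4 dir 0.156
blk rear [687.1 391.   32. ] [719.2 217.1  32. ] 176.8 dir 1.754
blkfront [663.9 386.8  32. ] [693.  213.2  32. ] 176.0 dir 1.736
side pack 1003 ((482.71356201171875, 248.10789489746094), (101.55899047851562, 80.2974624633789), 89.5850830078125)
top block 389 ((701.3360595703125, 266.9293518066406), (36.91298294067383, 183.6937255859375), 13.205650329589844)
top padrails 1109 ((600.8798828125, 269.41522216796875), (171.00494384765625, 117.47826385498047), 89.68058776855469)
side block 470 ((698.8474731445312, 266.7055969238281), (33.22660446166992, 180.13232421875), 12.82034969329834)
side padrails 1685 ((611.4644775390625, 274.7119140625), (99.99199676513672, 160.76260375976562), 1.8662797212600708)
```

```bash
python3 - <<'E'
from h import *
A=np.concatenate([pts(load(k)).reshape(-1,3) for k in('top0','side0')])
g=np.full((34,44),-1.)
for x,y,z in A:
    i,j=int((x-240)//20),int((y+400)//20)
    if 0<=i<34 and 0<=j<44 and z<600: g[i,j]=max(g[i,j],z)
print('cols y',[-400+20*j for j in range(43,-1,-1)])
for i in range(33,-1,-1): print(240+20*i,' '.join('%3d'%g[i,j] for j in range(43,-1,-1)))
E
```

```text
cols y [460, 440, 420, 400, 380, 360, 340, 320, 300, 280, 260, 240, 220, 200, 180, 160, 140, 120, 100, 80, 60, 40, 20, 0, -20, -40, -60, -80, -100, -120, -140, -160, -180, -200, -220, -240, -260, -280, -300, -320, -340, -360, -380, -400]
900  -1  -1   0   4   8   3   5 119 119 118   5   5   5   5   2   2   3   4   5   4  16   2   6   6   2   5   4   4   5   5   3   4   4   3   4   4   4   7   3   7   3   4   5   8
880  -1  -1   0   4   6   5   4   5   5   4   4   5   7   4   5   2   3   3   5   6   7   4   6   5   8   8   5   9   7   4   3   2   5   6   5   4   7   7   3   5   4   4   5   3
860  -1  -1   1   4   5   5   3   4   5   4   4   6   6  24  25  27  26  17  27  17   5   5   4   4   7   4   7   6   6   4   2   4   4   3   4   5   3   5   5   5   4   7   5   2
840  -1  -1   0   5   3   7   8   6   5   5   5   3  24  33 175 207 208 202  29  28   8   4   8   4   6   4   4   6   5   4   4   5   3   6   4   5   4   6   5   6   6   6   4 194
820  -1  -1   2   4   3   6   6   7   7   5   4   5  24  31 150 209 211 206 191  28   5   5   5   5   6   5  10   6   5   4   3   3   6   4   
[... 4557 characters left out ...]
  -1  -1  -1  -1  -1  -1  -1  -1  -1  -1  -1  -1  -1  -1  -1  -1  -1  -1  -1  -1  -1  -1  -1  -1  -1  -1  -1  -1  -1  -1  -1  -1  -1  -1  -1  -1  -1  -1  -1  -1
280  -1  -1  -1  -1  -1  -1  -1  -1  -1  -1  -1  -1  -1  -1  -1  -1  -1  -1  -1  -1  -1  -1  -1  -1  -1  -1  -1  -1  -1  -1  -1  -1  -1  -1  -1  -1  -1  -1  -1  -1  -1  -1  -1  -1
260  -1  -1  -1  -1  -1  -1  -1  -1  -1  -1  -1  -1  -1  -1  -1  -1  -1  -1  -1  -1  -1  -1  -1  -1  -1  -1  -1  -1  -1  -1  -1  -1  -1  -1  -1  -1  -1  -1  -1  -1  -1  -1  -1  -1
240  -1  -1  -1  -1  -1  -1  -1  -1  -1  -1  -1  -1  -1  -1  -1  -1  -1  -1  -1  -1  -1  -1  -1  -1  -1  -1  -1  -1  -1  -1  -1  -1  -1  -1  -1  -1  -1  -1  -1  -1  -1  -1  -1  -1
```

>>> play_rows:
  steps:
    - [[0.4,0,0,0,-10.5],[0.4,0,0,0,-10.5],[0.4,0,0,0,-10.5],[0.4,0,0,0,-10.5],[0.4,0,0,0,-10.5],[0.4,0,0,0,-10.5],[0.4,0,0,0,-10.5],[0.4,0,0,0,-10.5]]

```text
time: 1.1
ee_pos: [206.2, -478.8, 224.2]
eef_rot: [3.141, -0.014, 1.908]
ft_force: [-0.5, 0.1, 0.8]
finger_gap: 0.597
```

>>> play_rows:
  steps:
    - [[0.4,0,0,-0.2,-10.5],[0.4,0,0,-0.2,-10.5],[0.4,0,0,-0.2,-10.5],[0.4,0,0,-0.2,-10.5],[0.4,0,0,-0.2,-10.5],[0.4,0,0,-0.2,-10.5],[0.4,0,0,-0.2,-8.0],[0.4,0,0,-0.2,0]]

```text
time: 2.1
ee_pos: [205.5, -476.1, 234.6]
eef_rot: [3.116, -0.006, -3.107]
ft_force: [-0.4, -0.4, 0.4]
finger_gap: 0.599
```

>>> play_rows:
  steps:
    - [[0.4,-1.3,6.0,-0.2,2],[0.4,-1.3,6.0,-0.2,0],[0.4,-1.3,6.0,-0.2,0],[0.4,-1.3,6.0,-0.2,0],[0.4,-1.3,6.0,-0.2,0],[0.4,-1.3,6.0,-0.2,0],[0.4,-1.3,6.0,-0.2,0],[0.4,-1.3,6.0,-0.2,0]]

```text
time: 3.1
ee_pos: [315.0, 9.1, 259.9]
eef_rot: [3.11, -0.005, 3.106]
ft_force: [2.0, 0.4, 0.3]
finger_gap: 0.599
```

>>> play_rows:
  steps:
    - [[0.4,-1.5,5.5,0,-1.4],[0.4,-1.5,5.5,0,0],[0.4,-1.5,5.5,0,0],[0.4,-1.5,5.5,0,0],[0.4,-0.5,1.5,2,0],[0.4,0,0,3,0],[0.4,0,0,3,0],[0.4,0,0,0,0]]

```text
time: 4.1
ee_pos: [384.7, 258.9, 184.4]
eef_rot: [3.112, -0.001, 3.121]
ft_force: [0.5, -0.0, 0.7]
finger_gap: 0.605
```

>>> play_rows:
  steps:
    - [[0.4,0,-0.5,4,0],[0.4,0,-0.4,4,0],[0.4,0,-0.2,4,0],[0.4,0,0,2.5,0],[0.4,0,0,0.8,-0.5],[0.4,0,0,0,0]]

```text
time: 4.85
ee_pos: [391.5, 254.4, 37.2]
eef_rot: [3.105, 0.013, 3.121]
ft_force: [-0.9, -0.8, 0.5]
finger_gap: 0.598
```

```bash
python3 - <<'E'
from h import *
o=get_obs(); print(o['ee_pos'],o['eef_rot'],o['ft_force'],o['q'])
c=snap('wrist','w1'); s=snap('side','s1')
cv2.imwrite('pics/s1z.png',cv2.resize(s['img'][190:340,210:410],None,fx=4,fy=4,interpolation=cv2.INTER_CUBIC))
E
```

```text
[391.54028964 254.43207523  37.24104208] [3.10521967 0.01255746 3.12092369] [-0.93112351 -0.80783724  0.48752861] [ 0.41355176 -0.08718849 -0.42350259  1.20778566  0.02771444  0.4343623 ]
```

View pics/s1z.png

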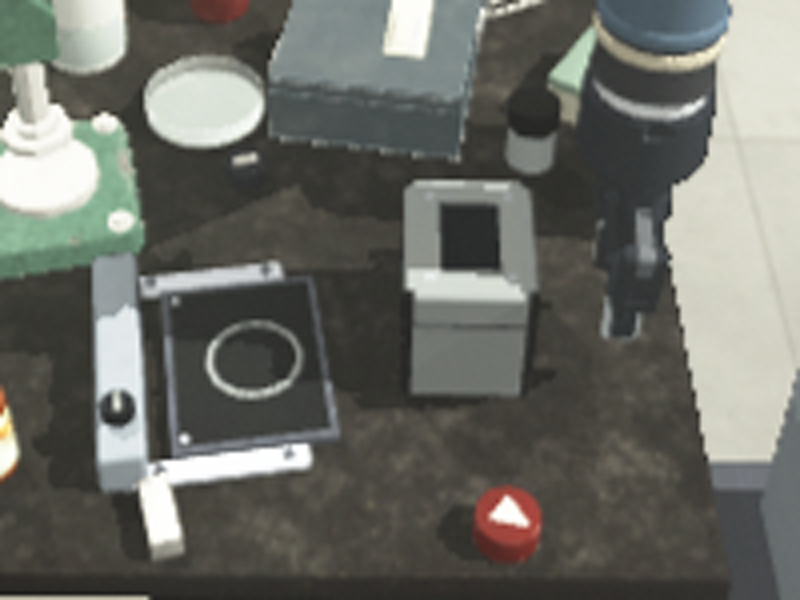

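View pics/w1.png

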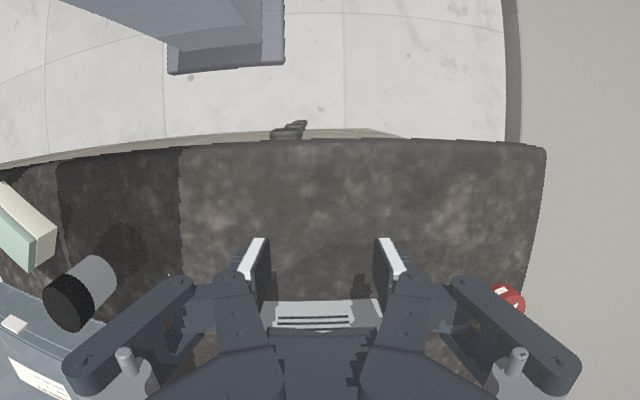

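>>> play_rows:
  steps:
    - [[0.4,-0.8,-0.3,0.4,0],[0.4,-0.8,-0.3,0.3,0],[0.4,-0.6,-0.2,0.2,0],[0.4,-0.5,0,0,0],[0.4,-0.3,0,0,0],[0.4,-0.3,0,0,0]]

```text
time: 5.7
ee_pos: [430.3, 246.7, 31.9]
eef_rot: [3.102, 0.02, 3.12]
ft_force: [-0.0, 0.1, -0.0]
finger_gap: 0.604
```

>>> play_rows:
  steps:
    - [[0.4,-0.3,0,0,0],[0.4,-0.3,0,0,0],[0.4,-0.3,0,0,0]]

```text
time: 6.08
ee_pos: [436.2, 246.5, 31.0]
eef_rot: [3.103, 0.012, 3.122]
ft_force: [-3.8, -0.2, 1.0]
finger_gap: 0.605
```

>>> play_rows:
  steps:
    - [[0.4,-0.3,0,-0.03,-1.5],[0.4,-0.3,0,-0.03,-1.5],[0.4,-0.3,0,-0.03,-1.5],[0.4,-0.3,0,-0.03,-1.5]]

```text
time: 6.58
ee_pos: [448.3, 245.7, 31.4]
eef_rot: [3.106, 0.015, -3.051]
ft_force: [-3.6, -0.9, -0.5]
finger_gap: 0.603
```

>>> play_rows:
  steps:
    - [[0.4,-0.3,0,-0.02,-1.5],[0.4,-0.3,0,-0.02,-1.5],[0.4,-0.3,0,-0.02,-1],[0.4,-0.2,0,0,0]]

```text
time: 7.08
ee_pos: [460.1, 247.0, 32.1]
eef_rot: [3.108, 0.017, -2.976]
ft_force: [-3.6, -0.6, 0.4]
finger_gap: 0.6
```

```bash
cat > look.py <<'E'
import sys
from h import *
n=sys.argv[1]
o=get_obs(); print(o['time'],o['ee_pos'].round(1),o['eef_rot'].round(3),o['ft_force'].round(1))
s=snap('side','side'+n); t=snap('top','top'+n)
a=cv2.resize(s['img'][210:340,230:380],None,fx=4,fy=4,interpolation=cv2.INTER_CUBIC)
b=cv2.resize(t['img'][120:240,200:300],None,fx=4,fy=4,interpolation=cv2.INTER_CUBIC)
H=max(a.shape[0],b.shape[0]); im=np.zeros((H,1000,3),np.uint8)
im=np.zeros((H,a.shape[1]+b.shape[1],3),np.uint8); im[:a.shape[0],:a.shape[1]]=a; im[:b.shape[0],a.shape[1]:]=b
im=cv2.resize(im,None,fx=.8,fy=.8,interpolation=cv2.INTER_AREA)
cv2.imwrite('pics/look%s.png'%n,im); print(im.shape)
for k,c in(('side',s),('top',t)):
    P=pts(c); m=(abs(P[...,2]-90)<6)&(P[...,0]>440)&(P[...,0]<600)&(abs(P[...,1]-255)<75)
    p=P[m]
    if len(p)>50: print(k,len(p),cv2.minAreaRect(p[:,:2].astype(np.float32)))
E
python3 look.py 2
```

```text
7.075 [460.1 247.   32.1] [ 3.108  0.017 -2.976] [-3.6 -0.6  0.4]
(416, 800, 3)
side 1083 ((499.7406005859375, 254.35792541503906), (101.45906066894531, 111.0517349243164), 10.177173614501953)
top 432 ((502.4735107421875, 247.6776123046875), (107.4825210571289, 98.90101623535156), 10.666939735412598)
```

View pics/look2.png

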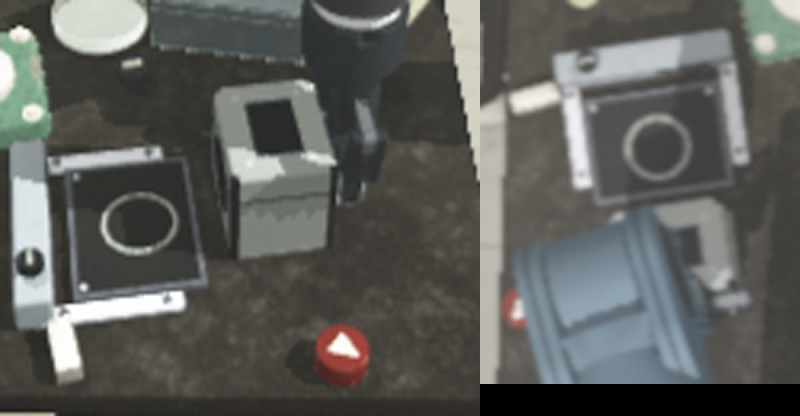

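>>> play_rows:
  steps:
    - [[0.4,-0.3,0,0,0],[0.4,-0.3,0,0,0],[0.4,-0.3,0,0,0],[0.4,-0.3,0,0,0],[0.4,-0.25,0,0,0]]

```text
time: 7.8
ee_pos: [474.9, 249.8, 32.3]
eef_rot: [3.108, 0.017, -2.975]
ft_force: [-2.5, -0.3, 0.4]
finger_gap: 0.598
```

>>> play_rows:
  steps:
    - [[0.4,-0.25,0,0,0],[0.4,-0.25,0,0,0]]

```text
time: 8.05
ee_pos: [480.0, 250.6, 32.3]
eef_rot: [3.107, 0.017, -2.975]
ft_force: [-6.2, -0.9, 1.9]
finger_gap: 0.598
```

>>> play_rows:
  steps:
    - [[0.4,-0.25,0,0,0],[0.4,-0.25,0,0,0]]

```text
time: 8.3
ee_pos: [482.6, 251.4, 32.4]
eef_rot: [3.107, 0.011, -2.976]
ft_force: [-5.9, -0.7, 2.7]
finger_gap: 0.597
```

>>> play_rows:
  steps:
    - [[0.4,-0.25,0,0,0],[0.4,-0.25,0,0,0]]

```text
time: 8.55
ee_pos: [483.1, 251.6, 32.3]
eef_rot: [3.107, 0.001, -2.977]
ft_force: [-10.1, -2.0, 5.1]
finger_gap: 0.602
```

```bash
python3 look.py 3
```

```text
8.55 [483.1 251.6  32.3] [ 3.107e+00  1.000e-03 -2.977e+00] [-10.1  -2.    5.1]
(416, 800, 3)
side 1119 ((522.6690673828125, 258.2175598144531), (104.82526397705078, 114.792236328125), 10.321259498596191)
top 364 ((530.0179443359375, 228.38107299804688), (106.34144592285156, 50.18693542480469), 9.524917602539062)
```

View pics/look3.png

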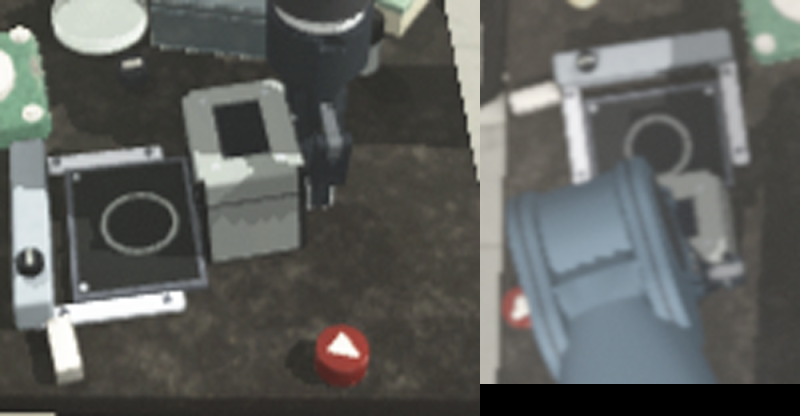

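Stopped against the edge at about 10 N. I'll ease off and hold at a moderate press.

>>> play_rows:
  steps:
    - [[0.4,-0.1,0,0,0],[0.4,-0.1,0,0,0]]

```text
time: 8.9
ee_pos: [482.8, 251.6, 32.2]
eef_rot: [3.107, -0.004, -2.977]
ft_force: [-4.9, -0.5, 2.8]
finger_gap: 0.601
```

>>> play_rows:
  steps:
    - [[0.4,-0.15,0,0,0],[0.4,-0.15,0,0,0]]

```text
time: 9.15
ee_pos: [482.8, 251.6, 32.4]
eef_rot: [3.107, -0.01, -2.977]
ft_force: [-7.5, -0.8, 3.2]
finger_gap: 0.601
```

>>> play_rows:
  steps:
    - [[0.4,-0.15,0,0,0],[0.4,-0.15,0,0,0],[0.4,-0.15,0,0,0]]

```text
time: 9.52
ee_pos: [482.8, 251.7, 33.1]
eef_rot: [3.108, -0.019, -2.978]
ft_force: [-6.0, -1.8, 3.4]
finger_gap: 0.597
```

```bash
python3 look.py 4
```

```text
9.525 [482.8 251.7  33.1] [ 3.108 -0.019 -2.978] [-6.  -1.8  3.4]
(416, 800, 3)
side 1106 ((522.6762084960938, 258.9573059082031), (105.3838882446289, 112.61762237548828), 9.517862319946289)
top 355 ((531.0704956054688, 223.21551513671875), (108.04814910888672, 42.30413055419922), 11.046172142028809)
```

View pics/look4.png

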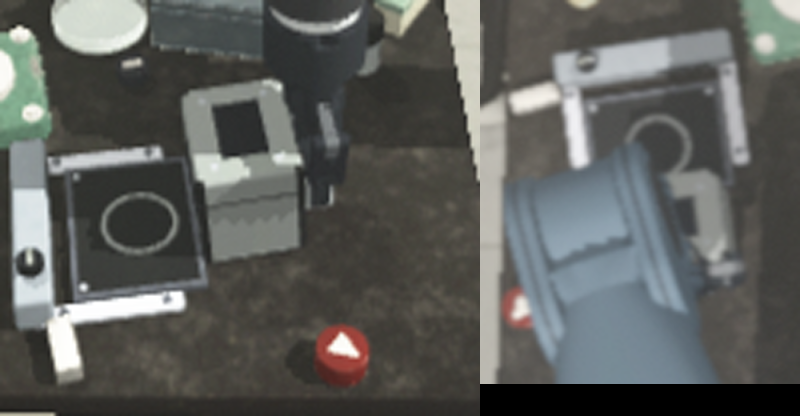

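>>> play_rows:
  steps:
    - [[0.4,0.5,0,0,0],[0.4,0.8,0,0,0],[0.4,0.3,0,-1.0,0],[0.4,0,0,-1.2,0],[0.4,0,0,-1.2,0],[0.4,0,0,-0.4,0],[0.4,0,0,0,0]]

```text
time: 10.5
ee_pos: [472.8, 249.0, 78.0]
eef_rot: [3.106, -0.006, -2.978]
ft_force: [-0.1, -0.1, 0.3]
finger_gap: 0.599
```

```bash
python3 look.py 5
```

```text
10.5 [472.8 249.   78. ] [ 3.106 -0.006 -2.978] [-0.1 -0.1  0.3]
(416, 800, 3)
side 1067 ((517.2879638671875, 252.2499542236328), (108.01008605957031, 103.18801879882812), 10.57603645324707)
top 421 ((537.2338256835938, 230.83645629882812), (79.86325073242188, 53.13628387451172), 10.139293670654297)
```

View pics/look5.png

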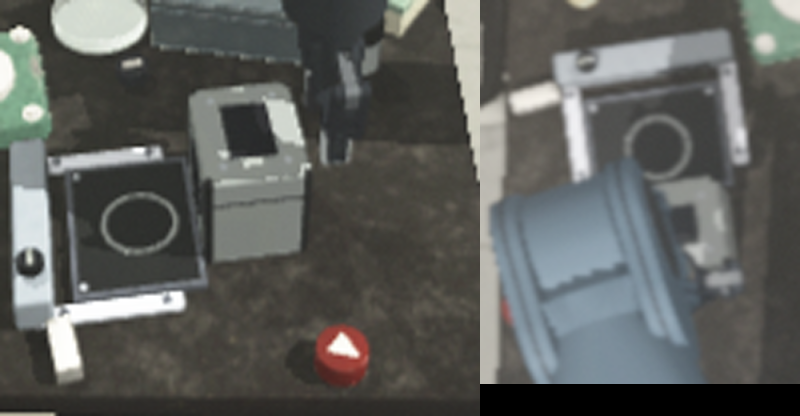

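```bash
python3 - <<'E'
from h import *
ims=[cv2.resize(load('side'+k)['img'][230:300,275:340],None,fx=6,fy=6,interpolation=cv2.INTER_CUBIC) for k in('4','5')]
cv2.imwrite('pics/cmp45.png',np.hstack(ims))
for k in '345':
    c=load('side'+k);P=pts(c)
    m=(P[...,2]>86)&(P[...,2]<96)&(P[...,0]>480)&(P[...,0]<575)&(P[...,1]>215)&(P[...,1]<300)
    p=P[m]; A=np.c_[p[:,:2]-p[:,:2].mean(0),np.ones(len(p))]
    r=np.linalg.lstsq(A,p[:,2],rcond=None)[0]; print(k,len(p),r.round(3))
E
```

```text
3 878 [-4.9000e-02 -1.9000e-02  9.1654e+01]
4 867 [-5.7000e-02 -1.9000e-02  9.1997e+01]
5 868 [ 2.0000e-03 -4.0000e-03  8.9512e+01]
```

View pics/cmp45.png

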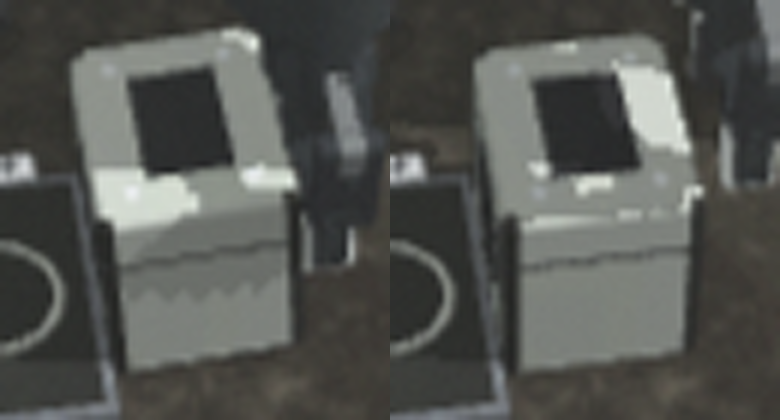

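The plane fit shows the pack leaned about 0.055 rad during that press, because the fingers were too high. It is upright again now. I'll press again lower down and more gently.

>>> play_rows:
  steps:
    - [[0.4,0.4,0,1.2,0],[0.4,0,0,1.3,0],[0.4,0,0,1.3,0],[0.4,0,0,0.9,0],[0.4,0,0,0.3,0],[0.4,0,0,0,0]]

```text
time: 11.35
ee_pos: [464.5, 249.0, 20.1]
eef_rot: [3.108, -0.014, -2.978]
ft_force: [0.6, -0.8, 0.4]
finger_gap: 0.599
```

>>> play_rows:
  steps:
    - [[0.4,-0.4,0,-0.15,0],[0.4,-0.4,0,-0.05,0],[0.4,-0.3,0,-0.03,0],[0.4,-0.2,0,0,0]]

```text
time: 11.85
ee_pos: [476.4, 251.1, 23.4]
eef_rot: [3.107, -0.017, -2.978]
ft_force: [-4.8, -1.0, 1.6]
finger_gap: 0.598
```

>>> play_rows:
  steps:
    - [[0.4,-0.15,0,0,0],[0.4,-0.15,0,0,0]]

```text
time: 12.1
ee_pos: [476.4, 251.2, 22.7]
eef_rot: [3.107, -0.024, -2.977]
ft_force: [-5.3, -1.1, 1.8]
finger_gap: 0.601
```

>>> play_rows:
  steps:
    - [[0.4,-0.15,0,0,0],[0.4,-0.15,0,0,0],[0.4,-0.15,0,0,0],[0.4,-0.15,0,0,0]]

```text
time: 12.6
ee_pos: [476.0, 251.2, 21.1]
eef_rot: [3.108, -0.038, -2.977]
ft_force: [-5.7, -1.2, 0.5]
finger_gap: 0.604
```

```bash
cat > tilt.py <<'E'
import sys
from h import *
k=sys.argv[1]; o=get_obs(); print(o['time'],o['ee_pos'].round(1),o['eef_rot'].round(3),o['ft_force'].round(1))
c=snap('side','side'+k);P=pts(c)
m=(P[...,2]>84)&(P[...,2]<97)&(P[...,0]>480)&(P[...,0]<575)&(P[...,1]>215)&(P[...,1]<300)
p=P[m]; A=np.c_[p[:,:2]-p[:,:2].mean(0),np.ones(len(p))]
print('slope',np.linalg.lstsq(A,p[:,2],rcond=None)[0].round(3))
print(cv2.minAreaRect(P[(abs(P[...,2]-91)<6)&(P[...,0]>480)&(P[...,0]<600)&(abs(P[...,1]-255)<75)][:,:2].astype(np.float32)))
cv2.imwrite('pics/t%s.png'%k,cv2.resize(c['img'][225:305,240:350],None,fx=6,fy=6,interpolation=cv2.INTER_CUBIC))
E
python3 tilt.py 6
```

```text
12.6 [476.  251.2  21.1] [ 3.108 -0.038 -2.977] [-5.7 -1.2  0.5]
slope [-3.4000e-02 -1.9000e-02  9.0906e+01]
((529.3472900390625, 254.77442932128906), (89.62444305419922, 100.97638702392578), 8.986313819885254)
```

View pics/t6.png

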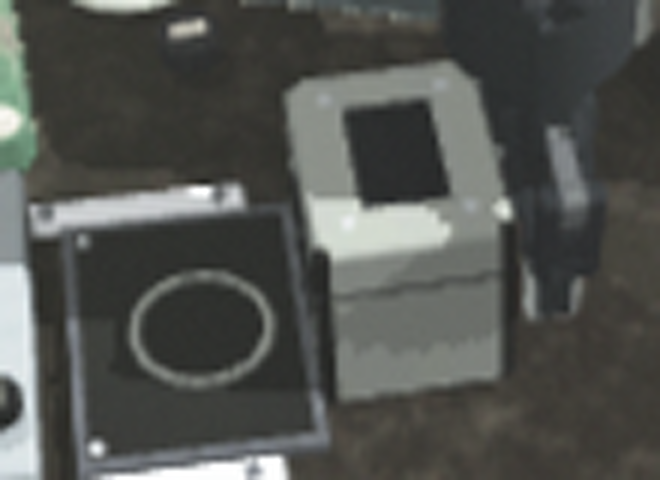

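The pack still leans about 0.035 rad. My tool has pitched to -0.038, so its upper part is meeting the pack high up. I'll back off, free the tool and see how free moves change its pitch.

>>> play_rows:
  steps:
    - [[0.7,1.0,0,0,0],[0.7,2.0,0,0,0],[0.7,1.0,0,-1,0],[0.7,0,0,-4,0],[0.7,0,0,-4,0],[0.7,0,0,-2,0],[0.7,0,0,0,0]]

```text
time: 13.52
ee_pos: [442.9, 241.9, 139.7]
eef_rot: [3.107, -0.026, -2.977]
ft_force: [-0.2, -0.4, -0.7]
finger_gap: 0.298
```

```bash
python3 tilt.py 7
```

```text
13.525 [442.9 241.9 139.7] [ 3.107 -0.026 -2.977] [-0.2 -0.4 -0.7]
slope [-1.0000e-03 -5.0000e-03  8.9402e+01]
((530.2711791992188, 254.50267028808594), (79.9400863647461, 102.8425521850586), 9.361455917358398)
```

>>> play_rows:
  steps:
    - [[0.7,0,0,4,0],[0.7,0,0,4,0],[0.7,0,0,0,0]]

```text
time: 13.95
ee_pos: [438.9, 243.8, 55.1]
eef_rot: [3.107, -0.028, -2.977]
ft_force: [0.6, -0.2, -0.5]
finger_gap: 0.302
```

>>> play_rows:
  steps:
    - [[0.7,5,0,0,0],[0.7,3,0,0,0],[0.7,0,0,0,0]]

```text
time: 14.32
ee_pos: [358.6, 230.3, 57.6]
eef_rot: [3.108, -0.03, -2.977]
ft_force: [0.5, 0.9, 0.2]
finger_gap: 0.299
```

>>> play_rows:
  steps:
    - [[0.7,-2,0,0,0],[0.7,-2,0,0,0],[0.7,-2,0,0,0],[0.7,0,0,0,0]]

```text
time: 14.82
ee_pos: [425.8, 242.0, 61.0]
eef_rot: [3.106, -0.018, -2.978]
ft_force: [-0.3, -0.6, -0.0]
finger_gap: 0.298
```

>>> play_rows:
  steps:
    - [[0.7,6,0,0,0],[0.7,0.5,0,0,0],[0.7,-1.2,0,0,0],[0.7,-1.2,0,0,0],[0.7,-1.2,0,0,0],[0.7,-1.2,0,0,0],[0.7,-1.2,0,0,0],[0.7,0,0,0,0]]

```text
time: 15.82
ee_pos: [427.9, 242.0, 61.1]
eef_rot: [3.106, -0.017, -2.98]
ft_force: [-0.4, -0.4, -0.1]
finger_gap: 0.3
```

>>> play_rows:
  steps:
    - [[0.7,6,0,0,0],[0.7,0.5,0,0,0],[0.7,-2,0,0,0],[0.7,-2,0,0,0],[0.7,-2,0,0,0],[0.7,0,0,0,0]]

```text
time: 16.58
ee_pos: [420.0, 240.3, 57.2]
eef_rot: [3.108, -0.026, -2.979]
ft_force: [-0.5, -0.3, 0.5]
finger_gap: 0.301
```

>>> play_rows:
  steps:
    - [[0.7,4,0,0,0],[0.7,2,0,0,0],[0.7,0,0,0,0],[0.7,0,0,0,0]]

```text
time: 17.08
ee_pos: [358.8, 230.4, 59.0]
eef_rot: [3.108, -0.026, -2.979]
ft_force: [-0.2, -0.2, 0.9]
finger_gap: 0.3
```

>>> play_rows:
  steps:
    - [[0.7,-2,0,0,0],[0.7,-2,0,0,0],[0.7,-2,0,0,0],[0.7,0,0,0,0]]

```text
time: 17.58
ee_pos: [422.3, 240.9, 58.0]
eef_rot: [3.107, -0.024, -2.979]
ft_force: [0.0, 0.5, -0.1]
finger_gap: 0.295
```

```bash
python3 - <<'E'
from h import *
o=get_obs(); print(o['ee_pos'],o['eef_rot'],o['q'],o['joint_velocities'].round(3),o['tau'].round(2))
E
```

```text
[422.26489642 240.8901891   57.97778701] [ 3.10696163 -0.02366573 -2.97932518] [ 0.35510627 -0.00436054 -0.30106226  1.29068308  0.03852414  0.19292906] [ 0.004 -0.005 -0.013  0.027  0.005  0.002] [-1.900e-01 -3.046e+01  3.134e+01 -1.400e-01  1.100e-01 -1.000e-02]
```

```bash
python3 - <<'E'
from h import *
for i in range(8):
    o=get_obs(); print(o['time'],o['ee_pos'].round(1),o['eef_rot'].round(4),o['q'].round(4)); read_camera('side')
E
```

```text
17.575 [422.3 240.9  58. ] [ 3.107  -0.0237 -2.9793] [ 0.3551 -0.0044 -0.3011  1.2907  0.0385  0.1929]
17.625 [421.3 240.7  57.8] [ 3.1072 -0.0249 -2.9791] [ 0.3554 -0.0054 -0.3025  1.2915  0.0386  0.193 ]
17.675 [420.5 240.6  57.7] [ 3.1072 -0.0256 -2.9788] [ 0.3557 -0.0064 -0.3037  1.292   0.0387  0.193 ]
17.725 [420.1 240.5  57.6] [ 3.1072 -0.0258 -2.9786] [ 0.3559 -0.0072 -0.3046  1.2921  0.0387  0.193 ]
17.775 [419.9 240.5  57.7] [ 3.1073 -0.0257 -2.9784] [ 0.3561 -0.0077 -0.3051  1.2921  0.0386  0.193 ]
17.825 [419.9 240.6  57.7] [ 3.1073 -0.0254 -2.9783] [ 0.3562 -0.008  -0.3053  1.2919  0.0386  0.193 ]
17.875 [419.9 240.6  57.8] [ 3.1072 -0.0252 -2.9782] [ 0.3563 -0.0083 -0.3054  1.2918  0.0386  0.1929]
17.925 [420.  240.6  57.8] [ 3.1072 -0.025  -2.9782] [ 0.3562 -0.0083 -0.3054  1.2917  0.0386  0.1929]
```

>>> play_rows:
  steps:
    - [[0.7,4,0,0,0]]

```text
time: 18.1
ee_pos: [381.8, 234.4, 59.0]
eef_rot: [3.107, -0.023, -2.979]
ft_force: [-0.7, -0.1, 0.2]
finger_gap: 0.301
```

>>> play_rows:
  steps:
    - [[0.7,0,0,0,0]]

```text
time: 18.23
ee_pos: [378.4, 233.6, 57.8]
eef_rot: [3.108, -0.027, -2.978]
ft_force: [0.8, -0.3, 0.1]
finger_gap: 0.304
```

>>> play_rows:
  steps:
    - [[0.7,0,0,0,0]]

```text
time: 18.35
ee_pos: [378.9, 233.9, 58.2]
eef_rot: [3.107, -0.026, -2.978]
ft_force: [0.6, -1.8, -0.5]
finger_gap: 0.298
```

>>> play_rows:
  steps:
    - [[0.7,-4,0,0,0]]

```text
time: 18.48
ee_pos: [416.6, 240.2, 56.7]
eef_rot: [3.107, -0.028, -2.977]
ft_force: [0.2, 0.7, 0.4]
finger_gap: 0.298
```

>>> play_rows:
  steps:
    - [[0.7,0,0,0,0]]

```text
time: 18.6
ee_pos: [419.5, 240.6, 56.9]
eef_rot: [3.107, -0.025, -2.978]
ft_force: [-0.0, -0.2, 0.7]
finger_gap: 0.299
```

>>> play_rows:
  steps:
    - [[0.7,0,0,-4,0]]

```text
time: 18.73
ee_pos: [417.6, 238.2, 93.4]
eef_rot: [3.109, -0.035, -2.978]
ft_force: [0.7, 0.1, -0.4]
finger_gap: 0.302
```

>>> play_rows:
  steps:
    - [[0.7,0,0,0,0]]

```text
time: 18.85
ee_pos: [420.7, 239.3, 97.5]
eef_rot: [3.107, -0.027, -2.978]
ft_force: [0.6, -0.2, 0.3]
finger_gap: 0.303
```

>>> play_rows:
  steps:
    - [[0.7,0,0,4,0]]

```text
time: 18.98
ee_pos: [422.8, 241.7, 60.7]
eef_rot: [3.106, -0.019, -2.978]
ft_force: [0.9, 0.3, 0.1]
finger_gap: 0.303
```

>>> play_rows:
  steps:
    - [[0.7,0,0,0,0]]

```text
time: 19.1
ee_pos: [419.3, 240.5, 57.2]
eef_rot: [3.107, -0.027, -2.978]
ft_force: [-0.1, -0.9, 0.5]
finger_gap: 0.297
```

>>> play_rows:
  steps:
    - [[0.7,0,0,-6,0],[0.7,0,0,0,0],[0.7,0,0,-6,0],[0.7,0,0,0,0]]

```text
time: 19.6
ee_pos: [416.4, 234.7, 171.4]
eef_rot: [3.11, -0.041, -2.978]
ft_force: [0.5, 0.4, -0.2]
finger_gap: 0.302
```

>>> play_rows:
  steps:
    - [[0.7,0,0,3,0],[0.7,0,0,3,0],[0.7,0,0,2.5,0],[0.7,0,0,1.5,0],[0.7,0,0,0.8,0],[0.7,0,0,0.3,0],[0.7,0,0,0,0]]

```text
time: 20.48
ee_pos: [414.6, 238.9, 62.3]
eef_rot: [3.108, -0.032, -2.978]
ft_force: [0.3, -0.4, 0.2]
finger_gap: 0.298
```

Free moves don't reliably restore the pitch. Lightly dragging the fingertips backwards on the clear bench puts the opposite moment on the wrist, so I'll try that.

>>> play_rows:
  steps:
    - [[0.7,0,0,3,0],[0.7,0,0,1.8,0],[0.7,0,0,0.6,0],[0.7,0,0,0.3,0]]

```text
time: 20.98
ee_pos: [417.0, 242.1, 8.8]
eef_rot: [3.106, -0.023, -2.978]
ft_force: [-0.4, -0.1, -0.2]
finger_gap: 0.301
```

>>> play_rows:
  steps:
    - [[0.7,0,0,0.3,0],[0.7,0,0,0.3,0]]

```text
time: 21.22
ee_pos: [418.2, 242.8, 4.2]
eef_rot: [3.105, -0.02, -2.978]
ft_force: [0.6, -0.2, 0.4]
finger_gap: 0.3
```

>>> play_rows:
  steps:
    - [[0.7,0,0,0.3,0],[0.7,0,0,0.3,0]]

```text
time: 21.48
ee_pos: [418.7, 243.1, 0.3]
eef_rot: [3.106, -0.018, -2.978]
ft_force: [-7.2, -3.1, 20.0]
finger_gap: 0.3
```

>>> play_rows:
  steps:
    - [[0.7,0.3,0,0.2,0],[0.7,0.3,0,0.2,0]]

```text
time: 21.72
ee_pos: [418.3, 243.2, 0.5]
eef_rot: [3.106, -0.006, -2.979]
ft_force: [4.4, -0.2, 4.6]
finger_gap: 0.295
```

It works: the pitch went from -0.018 to -0.006. I'll do a little more.

>>> play_rows:
  steps:
    - [[0.7,0.3,0,0.15,0],[0.7,0.3,0,0.15,0],[0.7,0.3,0,0.15,0]]

```text
time: 22.1
ee_pos: [416.4, 243.3, 0.5]
eef_rot: [3.106, 0.009, -2.979]
ft_force: [3.9, 0.1, 6.3]
finger_gap: 0.298
```

>>> play_rows:
  steps:
    - [[0.7,0.3,0,0.15,0],[0.7,0.3,0,0.15,0],[0.7,0.3,0,0.15,0]]

```text
time: 22.48
ee_pos: [414.8, 243.5, 0.5]
eef_rot: [3.105, 0.026, -2.98]
ft_force: [3.9, -1.1, 5.7]
finger_gap: 0.303
```

>>> play_rows:
  steps:
    - [[0.7,0.3,0,0.15,0],[0.7,0.3,0,0.15,0],[0.7,0.3,0,0.15,0],[0.7,0.3,0,0.15,0],[0.7,0.3,0,0.15,0],[0.7,0.3,0,0.15,0]]

```text
time: 23.22
ee_pos: [412.3, 243.8, 0.7]
eef_rot: [3.105, 0.06, -2.981]
ft_force: [4.8, -0.9, 6.3]
finger_gap: 0.302
```

>>> play_rows:
  steps:
    - [[0.7,0,0,-0.8,0],[0.7,0,0,-1.2,0],[0.7,-1,0,-0.2,0],[0.7,-1,0,0,0],[0.7,-0.8,0,0,0],[0.7,0,0,0,0]]

```text
time: 23.98
ee_pos: [435.6, 246.7, 21.4]
eef_rot: [3.105, 0.048, -2.981]
ft_force: [-0.0, -0.1, 0.3]
finger_gap: 0.3
```

>>> play_rows:
  steps:
    - [[0.7,-1.0,-0.4,-0.1,0],[0.7,-1.0,-0.3,-0.1,0],[0.7,-0.8,0,0,0],[0.7,-0.4,0,0,0],[0.7,-0.2,0,0,0]]

```text
time: 24.6
ee_pos: [472.3, 244.6, 24.3]
eef_rot: [3.105, 0.047, -2.981]
ft_force: [1.0, 0.4, 0.2]
finger_gap: 0.296
```

>>> play_rows:
  steps:
    - [[0.7,-0.3,0,0,0],[0.7,-0.2,0,0,0]]

```text
time: 24.85
ee_pos: [477.2, 245.6, 24.5]
eef_rot: [3.105, 0.046, -2.981]
ft_force: [-0.5, 0.9, -0.7]
finger_gap: 0.302
```

>>> play_rows:
  steps:
    - [[0.7,-0.25,0,0,0],[0.7,-0.2,0,0,0]]

```text
time: 25.1
ee_pos: [479.5, 246.0, 24.0]
eef_rot: [3.105, 0.042, -2.981]
ft_force: [-4.0, -0.3, 1.9]
finger_gap: 0.301
```

>>> play_rows:
  steps:
    - [[0.7,-0.2,0,0,0],[0.7,-0.2,0,0,0]]

```text
time: 25.35
ee_pos: [480.4, 246.1, 23.1]
eef_rot: [3.105, 0.035, -2.98]
ft_force: [-4.9, -1.2, 1.2]
finger_gap: 0.3
```

>>> play_rows:
  steps:
    - [[0.7,-0.18,0,-0.03,0],[0.7,-0.18,0,-0.03,0]]

```text
time: 25.6
ee_pos: [480.8, 246.3, 22.7]
eef_rot: [3.106, 0.029, -2.979]
ft_force: [-5.4, -1.3, 1.7]
finger_gap: 0.297
```

```bash
python3 tilt.py 8
```

```text
25.6 [480.8 246.3  22.7] [ 3.106  0.029 -2.979] [-5.4 -1.3  1.7]
slope [-2.900e-02 -1.600e-02  9.072e+01]
((527.6343383789062, 253.76608276367188), (92.14755249023438, 102.30094146728516), 10.30055046081543)
```

View pics/t8.png

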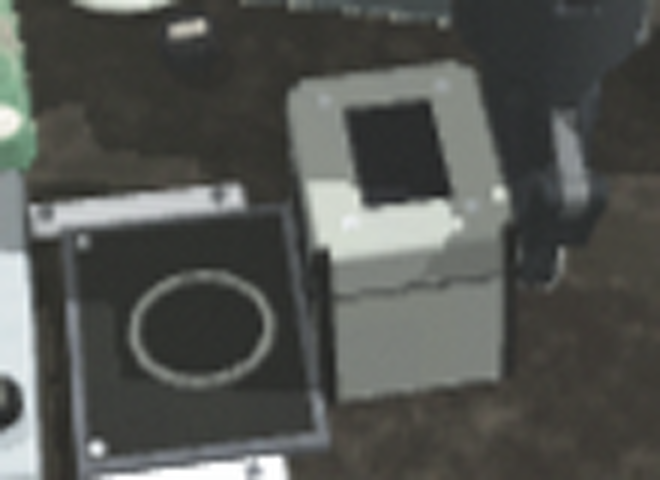

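```bash
cat > fit.py <<'E'
import sys
from h import *
for k in sys.argv[1:]:
    c=load('side'+k);P=pts(c)
    m=(P[...,2]>80)&(P[...,2]<100)&(P[...,0]>530)&(P[...,0]<600)&(P[...,1]>200)&(P[...,1]<310)
    p=P[m]; A=np.c_[p[:,0]-548,p[:,1]-255,np.ones(len(p))]
    w=np.ones(len(p),bool)
    for _ in range(4):
        r=np.linalg.lstsq(A[w],p[w,2],rcond=None)[0]; e=p[:,2]-A@r; w=abs(e)<3
    # front side (+y) face normal: fit y = a + b*x + c*z
    m=(P[...,2]>15)&(P[...,2]<75)&(P[...,0]>485)&(P[...,0]<575)&(P[...,1]>285)&(P[...,1]<320); q=P[m]
    B=np.c_[q[:,0]-530,q[:,2]-45,np.ones(len(q))]; s=np.linalg.lstsq(B,q[:,1],rcond=None)[0] if len(q)>20 else None
    # front upper edge
    print(k,len(p),'slope',r.round(3),'std',e[w].std().round(2),'face',len(q),None if s is None else s.round(3),'xmax',np.percentile(p[:,0],98).round(1))
E
python3 fit.py 3 4 5 6 7 8
python3 - <<'E'
import cv2,numpy as np
from h import *
ims=[cv2.resize(load('side'+k)['img'][230:300,280:335],None,fx=7,fy=7,interpolation=cv2.INTER_CUBIC) for k in('7','8')]
cv2.imwrite('pics/cmp78.png',np.hstack(ims))
E
```

```text
3 632 slope [-6.600e-02 -1.700e-02  9.099e+01] std 1.18 face 569 [1.5200e-01 4.0000e-03 3.0338e+02] xmax 577.3
4 641 slope [-8.0000e-02 -1.5000e-02  9.1276e+01] std 1.15 face 565 [ 1.51000e-01 -7.00000e-03  3.03365e+02] xmax 578.9
5 557 slope [-1.6000e-02 -4.0000e-03  8.9495e+01] std 1.14 face 557 [ 1.18000e-01 -6.00000e-03  3.02843e+02] xmax 572.5
6 613 slope [-5.3000e-02 -1.2000e-02  9.0389e+01] std 1.17 face 562 [ 1.42000e-01 -1.00000e-03  3.03326e+02] xmax 576.5
7 557 slope [-1.6000e-02 -2.0000e-03  8.9437e+01] std 1.23 face 563 [ 1.18000e-01 -7.00000e-03  3.02934e+02] xmax 572.7
8 608 slope [-5.0000e-02 -1.2000e-02  9.0284e+01] std 1.17 face 557 [ 1.40000e-01 -0.00000e+00  3.03316e+02] xmax 576.3
```

View pics/cmp78.png

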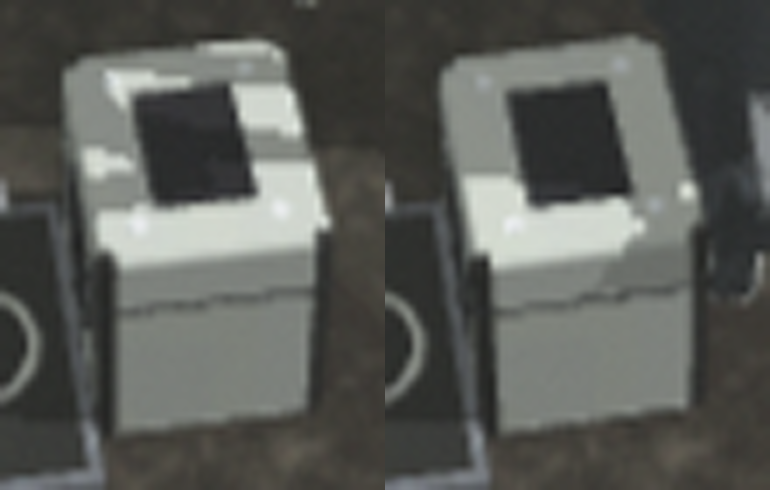

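```bash
python3 - <<'E'
from h import *
o=get_obs(); print(o['ft_force'].round(2),o['torque'].round(3))
c=snap('wrist','w8')
E
```

```text
[-4.33 -1.48  1.67] [-0.141  0.754  0.008]
```

View pics/w8.png

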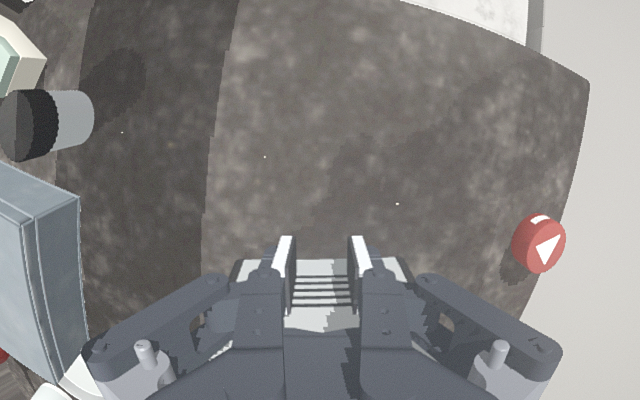

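The pack really does lean forward about 0.034 rad when pressed. To find out where the gripper touches, I'll calibrate the wrist torque against a known fingertip contact on the bench, which also restores the pitch.

>>> play_rows:
  steps:
    - [[0.7,0.6,0,0,0],[0.7,2,0,0,0],[0.7,1.5,0,1.0,0],[0.7,0,0,0.7,0],[0.7,0,0,0.3,0],[0.7,0,0,0.2,0]]

```text
time: 26.45
ee_pos: [445.7, 241.6, 0.7]
eef_rot: [3.105, 0.041, -2.98]
ft_force: [-1.7, -0.5, 2.2]
finger_gap: 0.3
```

>>> play_rows:
  steps:
    - [[0.7,0.3,0,0.2,0],[0.7,0.3,0,0.2,0],[0.7,0.3,0,0.15,0],[0.7,0.3,0,0.15,0]]

```text
time: 26.95
ee_pos: [445.0, 241.6, 0.8]
eef_rot: [3.105, 0.062, -2.981]
ft_force: [1.9, -0.7, 4.5]
finger_gap: 0.302
```

```bash
python3 - <<'E'
from h import *
o=get_obs(); print(o['ft_force'].round(2),o['torque'].round(3))
print([a for a in dir(ctrl) if a[0]!='_'])
E
python3 tilt.py 9; python3 fit.py 9
```

```text
[ 1.93 -0.73  4.49] [-0.122 -0.656 -0.011]
['Unreachable', 'hold_point_z']
26.95 [445.  241.6   0.8] [ 3.105  0.062 -2.981] [ 1.9 -0.7  4.5]
slope [ 3.000e-03 -4.000e-03  8.948e+01]
((530.6293334960938, 254.48976135253906), (80.0985336303711, 102.1775131225586), 9.609121322631836)
9 558 slope [-1.900e-02 -4.000e-03  8.952e+01] std 1.22 face 558 [ 1.13000e-01 -0.00000e+00  3.02895e+02] xmax 574.1
```

```bash
cat > ft.py <<'E'
from h import *
F=[];T=[]
for i in range(8):
    read_camera('side'); o=get_obs(); F.append(o['ft_force']);T.append(o['torque'])
F=np.array(F);T=np.array(T); print(F.mean(0).round(2),F.std(0).round(2),T.mean(0).round(3),T.std(0).round(3),o['eef_rot'].round(3),o['ee_pos'].round(1))
E
python3 ft.py
```

```text
[ 4.02 -0.47  5.81] [0.39 0.47 0.44] [-0.165 -0.831  0.029] [0.024 0.026 0.034] [ 3.105  0.062 -2.981] [444.8 241.7   0.7]
```

>>> play_rows:
  steps:
    - [[0.7,0,0,-0.8,0],[0.7,0,0,-1,0],[0.7,0,0,-0.6,0],[0.7,0,0,0,0]]

```text
time: 27.9
ee_pos: [438.6, 239.8, 23.0]
eef_rot: [3.105, 0.051, -2.981]
ft_force: [0.1, -0.5, 0.9]
finger_gap: 0.3
```

```bash
python3 ft.py
```

```text
[0.21 0.06 0.05] [0.42 0.4  0.44] [-0.052  0.042  0.003] [0.027 0.03  0.026] [ 3.105  0.051 -2.981] [438.6 239.6  22.4]
```

>>> play_rows:
  steps:
    - [[0.7,0.5,0,1.0,0],[0.7,0,0,0.7,0],[0.7,0,0,0.3,0],[0.7,0,0,0.2,0],[0.7,0.3,0,0.2,0],[0.7,0.3,0,0.15,0],[0.7,0.3,0,0.15,0],[0.7,0.3,0,0.15,0]]

```text
time: 29.3
ee_pos: [433.0, 239.7, 0.8]
eef_rot: [3.107, 0.073, -2.982]
ft_force: [4.6, -0.5, 6.2]
finger_gap: 0.302
```

>>> play_rows:
  steps:
    - [[0.7,0.35,0,0.18,0],[0.7,0.35,0,0.18,0],[0.7,0.35,0,0.18,0],[0.7,0.35,0,0.18,0],[0.7,0.35,0,0.18,0],[0.7,0.35,0,0.18,0]]

```text
time: 30.05
ee_pos: [433.0, 239.8, 1.0]
eef_rot: [3.108, 0.116, -2.985]
ft_force: [4.5, -0.6, 5.9]
finger_gap: 0.3
```

>>> play_rows:
  steps:
    - [[0.7,0,0,-0.8,0],[0.7,-1.0,0,-0.8,0],[0.7,-1.2,0,0.1,0],[0.7,-1.2,0,0.2,0],[0.7,-0.6,0,0.1,0],[0.7,-0.3,0,0.1,0]]

```text
time: 30.8
ee_pos: [472.2, 245.4, 13.1]
eef_rot: [3.108, 0.105, -2.984]
ft_force: [-0.1, -0.7, 0.4]
finger_gap: 0.3
```

>>> play_rows:
  steps:
    - [[0.7,0,0,-0.6,0],[0.7,-0.2,0,-0.2,0],[0.7,-0.2,0,0,0]]

```text
time: 31.18
ee_pos: [474.8, 245.5, 21.5]
eef_rot: [3.108, 0.103, -2.984]
ft_force: [1.2, -0.3, 0.0]
finger_gap: 0.3
```

>>> play_rows:
  steps:
    - [[0.7,-0.25,0,0,0],[0.7,-0.2,0,0.02,0]]

```text
time: 31.42
ee_pos: [479.5, 246.3, 22.1]
eef_rot: [3.108, 0.104, -2.984]
ft_force: [-0.1, -0.2, -1.8]
finger_gap: 0.302
```

>>> play_rows:
  steps:
    - [[0.7,-0.2,0,0.02,0],[0.7,-0.2,0,0.02,0]]

```text
time: 31.68
ee_pos: [482.4, 246.8, 21.6]
eef_rot: [3.108, 0.101, -2.984]
ft_force: [-4.8, -1.1, 1.8]
finger_gap: 0.306
```

>>> play_rows:
  steps:
    - [[0.7,-0.15,0,0.02,0],[0.7,-0.15,0,0.02,0]]

```text
time: 31.92
ee_pos: [482.5, 246.8, 20.3]
eef_rot: [3.108, 0.094, -2.983]
ft_force: [-5.0, -1.3, 2.0]
finger_gap: 0.298
```

>>> play_rows:
  steps:
    - [[0.7,-0.15,0,-0.03,0],[0.7,-0.15,0,-0.03,0]]

```text
time: 32.17
ee_pos: [482.4, 246.7, 19.5]
eef_rot: [3.109, 0.088, -2.982]
ft_force: [-5.4, -1.5, 1.7]
finger_gap: 0.301
```

```bash
python3 tilt.py 10; python3 fit.py 9 10; python3 ft.py
```

```text
32.175 [482.4 246.7  19.5] [ 3.109  0.088 -2.982] [-5.4 -1.5  1.7]
slope [-7.0000e-03 -8.0000e-03  8.9658e+01]
((527.6688232421875, 253.81155395507812), (90.74069213867188, 102.8493881225586), 12.317696571350098)
9 558 slope [-1.900e-02 -4.000e-03  8.952e+01] std 1.22 face 558 [ 1.13000e-01 -0.00000e+00  3.02895e+02] xmax 574.1
10 569 slope [-2.7000e-02 -6.0000e-03  8.9566e+01] std 1.24 face 559 [1.27000e-01 1.00000e-03 3.02991e+02] xmax 574.2
[-4.78 -0.62  1.41] [0.67 0.48 0.39] [-0.152  0.819  0.078] [0.023 0.024 0.034] [ 3.109  0.088 -2.982] [482.6 246.8  19.6]
```

View pics/t10.png

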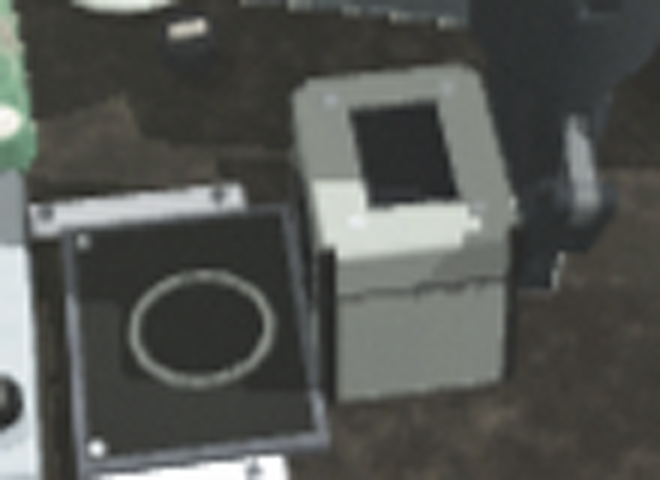

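The pack is upright now (about 0.008 rad) and pressed. I'll press a little firmer for half a second as margin.

>>> play_rows:
  steps:
    - [[0.7,-0.2,0,-0.04,0],[0.7,-0.2,0,-0.04,0],[0.7,-0.2,0,-0.04,0],[0.7,-0.2,0,-0.04,0],[0.7,-0.2,0,-0.04,0]]

```text
time: 33.25
ee_pos: [482.8, 246.6, 18.3]
eef_rot: [3.11, 0.068, -2.98]
ft_force: [-7.0, -1.3, 2.7]
finger_gap: 0.304
```

```bash
python3 tilt.py 11; python3 fit.py 11;  python3 ft.py
```

```text
33.25 [482.8 246.6  18.3] [ 3.11   0.068 -2.98 ] [-7.  -1.3  2.7]
slope [-1.9000e-02 -1.0000e-02  9.0387e+01]
((527.319580078125, 253.6185760498047), (91.19061279296875, 102.44791412353516), 8.80073070526123)
11 595 slope [-4.5000e-02 -1.0000e-02  9.0112e+01] std 1.14 face 559 [ 1.36000e-01 -8.00000e-03  3.03213e+02] xmax 574.9
[-5.96 -0.86  1.99] [0.38 0.27 0.5 ] [-0.162  1.013  0.005] [0.02  0.031 0.048] [ 3.11   0.069 -2.98 ] [482.8 246.6  18.2]
```

>>> play_rows:
  steps:
    - [[0.7,0.4,0,0,0],[0.7,0.7,0,0,0],[0.7,0.2,0,-1.4,0],[0.7,0,0,-1.5,0],[0.7,0,0,-1.5,0],[0.7,-0.2,0,-0.8,0],[0.7,0,0,0,0]]

```text
time: 34.58
ee_pos: [472.7, 243.4, 76.5]
eef_rot: [3.109, 0.081, -2.981]
ft_force: [0.3, -0.4, 0.1]
finger_gap: 0.301
```

```bash
python3 tilt.py 12; python3 fit.py 12
```

```text
34.575 [472.7 243.4  76.5] [ 3.109  0.081 -2.981] [ 0.3 -0.4  0.1]
slope [-1.0000e-03 -5.0000e-03  8.9509e+01]
((524.119140625, 253.29232788085938), (92.91632843017578, 101.965576171875), 9.547318458557129)
12 560 slope [-2.5000e-02 -6.0000e-03  8.9573e+01] std 1.19 face 559 [ 1.22000e-01 -1.00000e-03  3.02936e+02] xmax 574.4
```

View pics/t12.png

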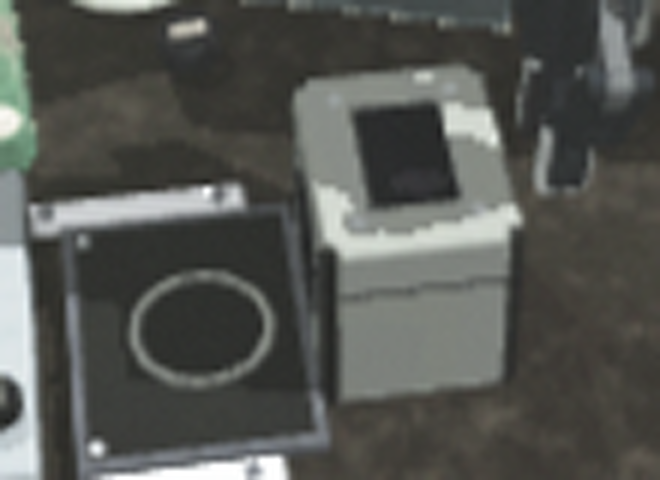

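>>> play_rows:
  steps:
    - [[0.7,-0.3,0.1,0.1,0],[0.7,-0.3,0.1,0.05,0],[0.7,-0.2,0,0,0]]

```text
time: 35.0
ee_pos: [479.3, 246.4, 73.1]
eef_rot: [3.11, 0.076, -2.981]
ft_force: [0.3, -0.2, 0.9]
finger_gap: 0.302
```

>>> play_rows:
  steps:
    - [[0.7,-0.2,0,0,0]]

```text
time: 35.12
ee_pos: [481.1, 246.7, 72.8]
eef_rot: [3.11, 0.075, -2.981]
ft_force: [-0.3, -0.2, 0.6]
finger_gap: 0.299
```

>>> play_rows:
  steps:
    - [[0.7,-0.3,0,-0.1,0],[0.7,-0.3,0,-0.2,0]]

```text
time: 35.38
ee_pos: [483.7, 247.0, 74.4]
eef_rot: [3.11, 0.068, -2.981]
ft_force: [-4.4, -0.4, 0.0]
finger_gap: 0.301
```

>>> play_rows:
  steps:
    - [[0.7,-0.4,0,-0.35,0],[0.7,-0.4,0,-0.35,0]]

```text
time: 35.62
ee_pos: [490.2, 248.0, 81.2]
eef_rot: [3.11, 0.064, -2.98]
ft_force: [-3.1, -0.5, -0.6]
finger_gap: 0.296
```

>>> play_rows:
  steps:
    - [[0.7,-0.45,0,-0.4,0],[0.7,-0.45,0,-0.4,0],[0.7,-0.45,0,-0.36,0]]

```text
time: 36.0
ee_pos: [504.8, 249.8, 95.3]
eef_rot: [3.11, 0.067, -2.981]
ft_force: [-1.7, -0.9, -0.3]
finger_gap: 0.299
```

```bash
python3 tilt.py 13
```

```text
36.0 [504.8 249.8  95.3] [ 3.11   0.067 -2.981] [-1.7 -0.9 -0.3]
slope [-1.0000e-03 -2.6000e-02  9.3528e+01]
((550.0546264648438, 257.49755859375), (83.09488677978516, 101.60174560546875), 8.231085777282715)
```

View pics/t13.png

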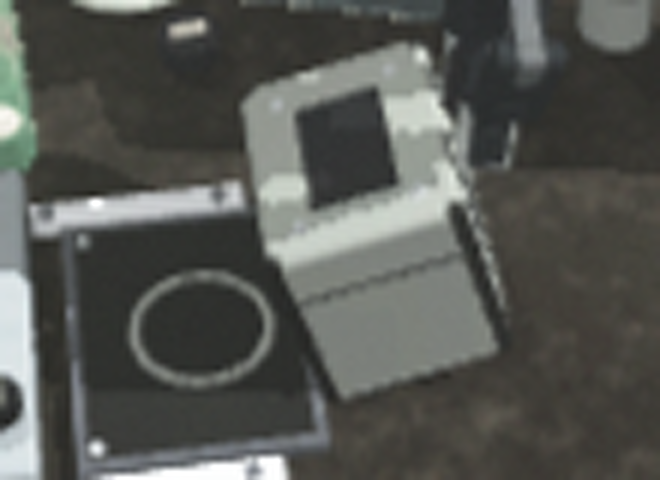

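>>> play_rows:
  steps:
    - [[0.7,-0.45,0,-0.22,0],[0.7,-0.5,0,-0.2,0],[0.7,-0.5,0,-0.17,0],[0.7,-0.5,0,-0.13,0]]

```text
time: 36.55
ee_pos: [527.1, 253.2, 106.2]
eef_rot: [3.11, 0.072, -2.981]
ft_force: [-1.3, 0.2, 0.0]
finger_gap: 0.298
```

```bash
python3 tilt.py 14
```

```text
36.55 [527.1 253.2 106.2] [ 3.11   0.072 -2.981] [-1.3  0.2  0. ]
slope [1.1100e-01 3.7000e-02 9.2026e+01]
((557.4976806640625, 262.2593688964844), (78.94645690917969, 101.43266296386719), 3.414497137069702)
```

View pics/t14.png

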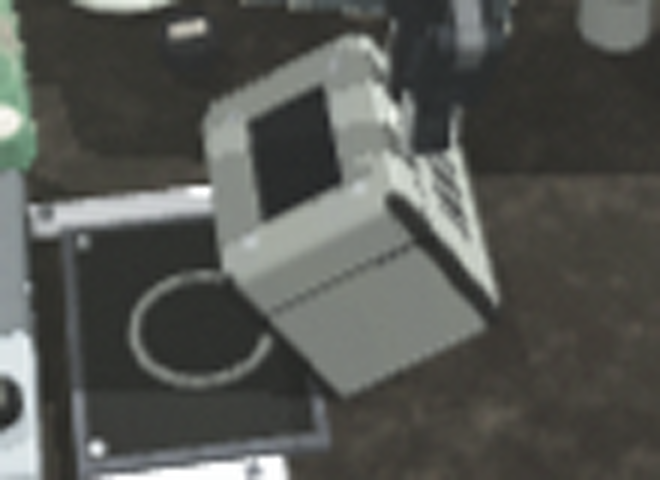

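>>> play_rows:
  steps:
    - [[0.7,-0.5,0,-0.08,0],[0.7,-0.5,0,-0.05,0],[0.7,-0.5,0,-0.02,0]]

```text
time: 36.98
ee_pos: [544.4, 255.9, 110.0]
eef_rot: [3.11, 0.075, -2.981]
ft_force: [0.0, 0.6, 0.7]
finger_gap: 0.301
```

```bash
python3 tilt.py 15
```

```text
36.975 [544.4 255.9 110. ] [ 3.11   0.075 -2.981] [0.  0.6 0.7]
slope [ 1.164  0.202 90.163]
((562.3302001953125, 263.9535827636719), (73.81011962890625, 99.06620025634766), 3.5054409503936768)
```

View pics/t15.png

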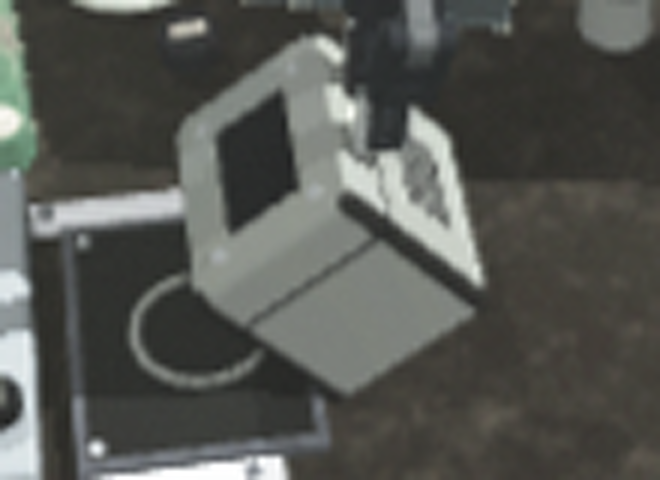

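>>> play_rows:
  steps:
    - [[0.7,-0.5,0,0.04,0],[0.7,-0.5,0,0.06,0],[0.7,-0.4,0,0.06,0],[0.7,-0.3,0,0,0]]

```text
time: 37.52
ee_pos: [564.0, 258.9, 109.9]
eef_rot: [3.11, 0.078, -2.981]
ft_force: [0.6, 1.0, -0.4]
finger_gap: 0.301
```

```bash
python3 tilt.py 16
```

```text
37.525 [564.  258.9 109.9] [ 3.11   0.078 -2.981] [ 0.6  1.  -0.4]
slope [4.6400e-01 8.3000e-02 9.0408e+01]
((573.49755859375, 266.88134765625), (62.37987518310547, 92.57686614990234), 7.697774887084961)
```

View pics/t16.png

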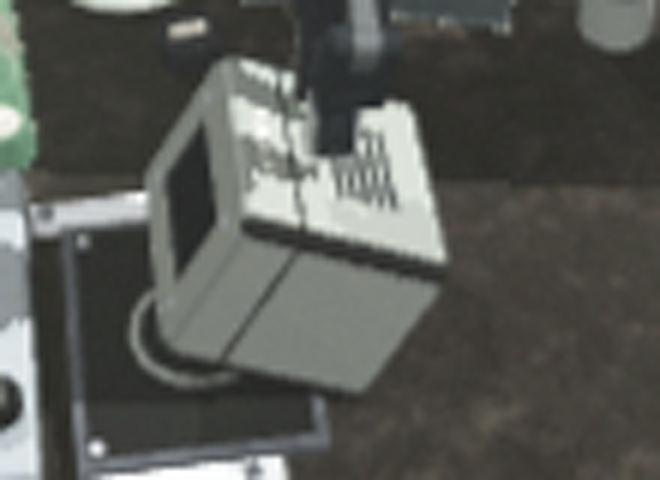

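>>> play_rows:
  steps:
    - [[0.7,0,0,-0.5,0],[0.7,0,0,-0.5,0],[0.7,0,0,-2,0],[0.7,0.5,0,-3,0],[0.7,2,0,-4,0],[0.7,3,0,-4,0],[0.7,3,0,-1,0],[0.7,0,0,0,0]]

```text
time: 38.58
ee_pos: [466.7, 238.3, 260.4]
eef_rot: [3.109, 0.081, -2.982]
ft_force: [1.8, 0.3, -0.4]
finger_gap: 0.299
```

```bash
python3 look.py 17; python3 - <<'E'
from h import *
c=load('side17');P=pts(c)
m=(abs(P[...,2]-88)<8)&(P[...,0]>540)&(P[...,0]<690)&(abs(P[...,1]-270)<80); p=P[m]
A=np.c_[p[:,:2]-p[:,:2].mean(0),np.ones(len(p))]; print(np.linalg.lstsq(A,p[:,2],rcond=None)[0].round(3)); print(cv2.minAreaRect(p[:,:2].astype(np.float32)))
E
```

```text
38.575 [466.7 238.3 260.4] [ 3.109  0.081 -2.982] [ 1.8  0.3 -0.4]
(416, 800, 3)
side 708 ((576.0159301757812, 261.71771240234375), (61.01225662231445, 102.19708251953125), 9.1502685546875)
top 578 ((573.2589721679688, 261.76348876953125), (53.331241607666016, 101.85905456542969), 0.10897168517112732)
[ 2.0000e-03 -1.2000e-02  8.7054e+01]
((589.9567260742188, 264.3323974609375), (89.68550872802734, 102.7378158569336), 9.34088134765625)
```

View pics/look17.png

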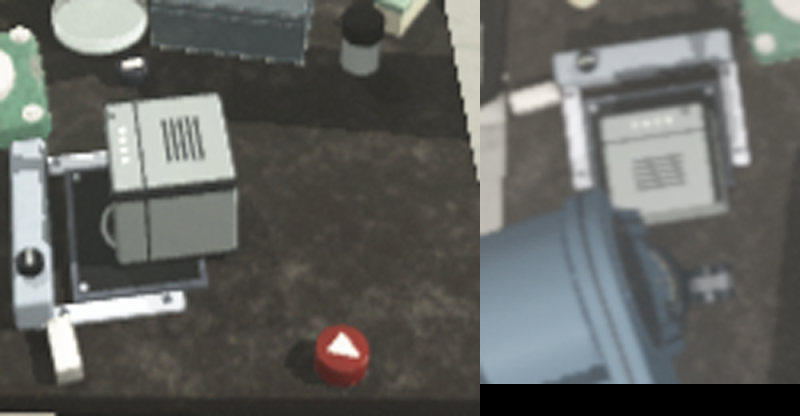

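>>> play_rows:
  steps:
    - [[0.7,0,0,0,0],[0.7,0,0,0,0],[0.7,0,0,0,0],[0.7,0,0,0,0]]

```text
time: 39.17
ee_pos: [468.8, 238.0, 255.8]
eef_rot: [3.111, 0.075, -2.983]
ft_force: [0.4, 0.3, -0.1]
finger_gap: 0.3
```

```bash
python3 - <<'E'
from h import *
c=snap('side','side18');P=pts(c)
m=(abs(P[...,2]-88)<8)&(P[...,0]>540)&(P[...,0]<690)&(abs(P[...,1]-270)<80); p=P[m]
print(cv2.minAreaRect(p[:,:2].astype(np.float32)),p[:,2].mean(),get_obs()['time'])
print(hand_in())
E
```

```text
((590.02490234375, 264.0433349609375), (89.66485595703125, 101.81088256835938), 9.367879867553711) 87.1076338631558 39.225
the job is handed in; nothing more can be done
None
```

The battery pack is lying flat on the charging pad with its top end pointing away, and I handed the job in at 39 s. No verdict came back.

**What I did:** I slid the pack upright to the pad's edge, turning it about 0.17 rad to line up with the station. I pressed it there low on the face at about 5 N, then 7 N. Then I pushed high and followed the arc until it fell over at about 45–50°.

**Last checks:**
- **Level:** the upper face is 87 mm up (88 expected) and level to about 0.012 rad.
- **Direction:** the pack's yaw is 0.163 rad against about 0.16 for the station.
- **Position:** in the station frame, the top end is at about x +4 mm, y −8 mm, and the foot end at about x −85 mm.
- **Still and clear:** two pictures 0.6 s apart agree to within 0.3 mm, and the robot is well clear. I saw no bystander disturbed, but did not measure their positions.

**What went wrong or is uncertain:**
- **Two bad presses and a near miss:** the first press leaned the pack about 0.05–0.06 rad, above the 0.04 limit. Its measured force briefly reached 10 N, the most seen on the pack. The second leaned it 0.035–0.04 rad, and a third about 0.034 rad.
- **Fix:** I pitched the tool by dragging its fingertips backwards on the bench. The first touch there read about 20 N, on the bench only.
- **Final press:** it held for about 1 s at about 0.01 rad lean, rising to about 0.026 rad at the end. That is the one I rely on for step 1.
- **Not measured directly:** I inferred the force between pack and station from the push being higher than the sliding friction. Forces were only read at the end of each move, so short peaks in between are unknown.

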